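Find the rocking bone tile and seat it

ROBOT

A 6-joint arm with a two-finger parallel gripper is mounted at the origin on the work surface. World frame = base frame: x ahead of the robot, y to its left, z up, the work surface at z = 0. Lengths are in m, angles in rad, forces in N, time in s.
With the tool pointing down it reaches from about 0.375 to 0.9 m from the base axis. Payload 3.1 kg.
Tool frame: the origin (TCP) lies midway between the tips of the shut fingers; the grasp point (between the pads) lies 19 mm behind it; z points along the fingers, y is the line along which they close (so a half turn about z gives the same grasp; the last joint's range is limited). The gripper opens to 85 mm and grips with 20 to 120 N. Pads are 22 mm wide; open, the fingers measure 114 mm over their backs; the gripper's body (76 mm by 85 mm) begins 54 mm behind the grasp point. The pads swing forward as they close: fully open they stand 13 mm farther back than shut.
Start: joints at [-1.345, 0.527, 1.433, -0, 1.181, -0.178], TCP at [0.246, -0.574, 0.231] pointing down, gripper open.
Joint ranges: [-3.08, 3.08], [-0.75, 2.2], [0.22, 2.44], [-1.43, 4.57], [0, 2.65], [-2.85, 2.85]. Speed limits (rad/s): [2.79, 2.79, 3.14, 3.14, 3.14, 3.14].

INTERFACE

Orientations are given as a unit quaternion [x, y, z, w].
In Python, from station import manip gives the robot as it stands. The module is installed in compiled form; this text tells all that it offers.
- The arm moves only by the tool apply_moves, never from a script. Its arguments are lists of equal length, an entry for each row: "claw": the gripper's target within -1 to 1 (fully open at 1, half-way at 0, shut at -1); "travel": the shift along the tool's x, y, z scaled (see below), a list of three; "turn": the turn, a rotation vector about the tool's x, y, z scaled (see below), a list of three. In form: {"claw": [claw, ...], "travel": [[dx, dy, dz], ...], "turn": [[rx, ry, rz], ...]}. A call has 1 to 5 rows; each row is the pose to reach, as a shift and turn from the pose commanded when the call began, along the tool's axes at that moment, turning the shorter way round; what a row does not reach only later rows make up. The controller multiplies each number of a shift by 800 mm and each number of a turn by 180 degrees. A row lasts 1/12 s, in which the tool goes at most 41.7 mm and 7.16 degrees, less where a joint would pass 70% of its speed; a pose out of reach is approached as far as the arm can. A call with a number of a shift or a turn outside -1 to 1 is refused whole. A call with a gripper value outside its range is refused whole. The fingers move at their own pace and stop on an object; "newtons" is the grip in N (left out, the last holds). Time passes only in rows, so rows that repeat a pose let the fingers close. It gives the time, the measured TCP pose, the force, the opening and the grip force at its end, in the units of the state.
- manip.sense(): the state, without advancing time (a new reading comes with each control period).
- manip.snapshot(name): name is "side" or "top"; returns a dict with "pixels" (400x640x3 uint8, red, green, blue), "depth" (400x640 float32, m along the optical axis (not along the pixel's ray), 0 where there is no reading), "intrinsics" (3x3 intrinsics, pixels), "R" (3x3) and "t" (3): a world point X has camera coordinates R X + t. Camera axes: x right, y down, z forward; pixel columns grow to the right and rows downward; lengths in m; the calibration is good to about 2 mm. A picture is of the moment at which its call begins.
- manip.sign_off(): hands the job in; it is judged then, once.
The state is a dict: "t": time; "q": joint angles; "qd": joint speeds; "tau": joint torques, N m; "tcp_pos": TCP position; "tool_rot": TCP orientation; "force": force on the tool from outside, world axes, zero at the start; "ft_torque": the same for the moment, N m; "finger_gap": opening from 0.0 (shut) to 1.0 (fully open); "gripper_force": force on a finger pad.
Only numpy, scipy, OpenCV 4.12 (cv2) and the standard library are available. Lean on these libraries where they do the work, as an engineer would, in place of code of your own. Each camera call takes 0.05 s, during which the arm holds its last target. There are 200 camera calls.

TASK

One of the four bone tiles on the study board is not down on its post and rocks: press lightly near the edges of the tiles with a fingertip until you have found the one that tips. Then push that tile down at its middle until it lies flat and fully home, and finish with the fingertip still pressing it down so that its sticky pad can take. Do not grip or lift any tile, do not lean hard on the tiles that are firm, and leave the models around them where they are.

Things in the scene. Friction and masses are not known exactly. Their poses are not given: they have to be found in the camera images.
- tile_a: one of four identical white square tile caps, told apart only by position: 70 x 70 mm, top 6 mm thick, flat but for a 0.6 mm raised bone picture, with a 10 mm skirt below that hides its seat; about 110 g. Origin: centre of the top face, z up, x and y along its sides and the board's. It caps a 60 mm post with 2 mm play all round. Any of the four may be the loose one, and it does not show
- tile_b: one of the four identical tile caps, described under tile_a; origin at the centre of its top face. At the start all four lie level, tops 51 mm above the work surface. A FIRM tile rests on a flat 60 mm square rubber seat: pressed, it stays level and gives about 1 mm per 10 N, 2 mm at most, and springs back; it tips only if pressed on the outermost 5 mm
- tile_c: one of the four identical tile caps, described under tile_a; origin at the centre of its top face. The LOOSE tile rests only on a 14 mm wide stud under its middle. Pressed with 1 N or more about 22 mm from the middle towards a side, it tilts there by up to about 9 degrees (the pressed point sinks some 2 to 4 mm), and rights itself when let go
- tile_d: one of the four identical tile caps, described under tile_a; origin at the centre of its top face. Pressed at its middle with over 9 N (15 N is ample) the loose tile's stud slides down and stays. It is home flat on its post after 5 mm (top at 46 mm), lower than the firm ones, whose seats are thicker and which stay at 51 mm
- board: fixed birch board, 250 x 250 x 15 mm, carrying four posts 25 mm high at (+-55, +-55) mm in its frame, one under each tile, and a black magnetic strip 18 mm wide along its -x edge. Origin: centre of its underside, x and y along its sides
- vertebra: bystander: small loose vertebra model, 43 x 40 mm, 18 mm high, on the board between the four tiles. Origin under its round body
- chip_a: bystander: small steel-backed bone chip, 16 x 26 x 6 mm, lying loose on the board's magnetic strip. Origin centre of underside
- chip_b: bystander: the same as chip_a, further along the strip
- blood_cell: bystander: red blood cell disc in a round clear acrylic puck, 68 mm across, 18 mm high, beside the board. Origin centre of underside
- fat_cell: bystander: yellow ball-shaped fat cell model, 68 mm across, 71 mm high, on a black foot, beside the board. Origin centre of underside
- humerus: bystander: white resin humerus, 300 mm long, 46 mm high at the head, lying behind the board along y. Origin under its middle
- oesophagus: bystander: ribbed pink plastic oesophagus, 240 mm long along x, 35 mm high, lying at the left. Origin under its middle

How it is judged:
By the outcome, as a careful person would: the job done as asked, in the order asked, and still so for the second after the job is handed in, while the arm keeps its last pose, push and grip.
It also fails if it takes over 48 s, if anything falls off the work surface, if the arm or the gripper's body presses on something with over 40 N, if the wrist force passes 120 N, or if a joint passes its speed limit or range.

## Working session

There is one attempt and no reset: what is moved stays moved. The work goes in short steps, Python scripts to look and compute and a tool call to move; the robot and the scene stay as the last step left them, time stands still between calls to the robot, and variables do not carry over. Pictures are saved under pics/ and viewed, at most 10 in all, crops included, and the job is handed in when it is done.

Besides the shell and the picture viewer there is one more tool, called after "Emit:" as name(argument=value, ...), one argument or row to a line, values as JSON. apply_moves: Moves the arm, as the interface text tells. Shifts and turns lie within -1 to 1; 1 stands for 800 mm of shift or 180 degrees of turn. Its arguments: {"type":"object","properties":{"claw":{"type":"array","items":{"type":"number"}},"travel":{"type":"array","items":{"type":"array","items":{"type":"number"}}},"turn":{"type":"array","items":{"type":"array","items":{"type":"number"}}},"newtons":{"type":"number"}},"required":["claw","travel","turn"]}

```bash
mkdir -p pics
python3 - <<'E'
from station import manip
import cv2,numpy as np
for n in("top","side"):
    s=manip.snapshot(n); cv2.imwrite(f"pics/{n}0.png",s["pixels"][:,:,::-1]); np.savez(f"{n}0.npz",**s)
print(manip.sense())
E
```

```text
{'t': 0.1, 'q': array([-1.34450839e+00,  5.28383503e-01,  1.43379645e+00, -1.44489353e-06,
        1.18138365e+00, -1.78489960e-01]), 'qd': array([ 0.00016101, -0.00183919, -0.00130663, -0.00126404,  0.00047286,
        0.00116592]), 'tau': array([-4.43468434e-05, -4.43304026e+01, -1.78585714e+01, -3.07488153e-04,
        3.90109053e-03, -5.76374148e-06]), 'tcp_pos': array([ 0.24601832, -0.57383566,  0.23041805]), 'tool_rot': array([ 9.79588640e-01,  2.01010263e-01, -2.42174847e-05, -9.85176465e-04]), 'force': array([0.55166128, 0.39615588, 0.59329747]), 'ft_torque': array([ 0.01972806,  0.04144821, -0.04369274]), 'gripper_force': 0.0, 'finger_gap': 0.996871158726828}
```

View pics/top0.png

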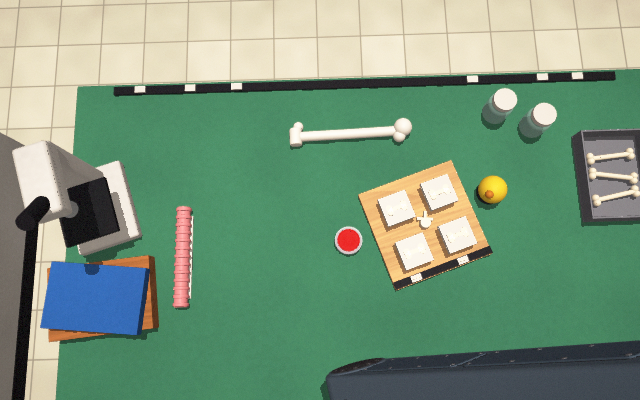

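The top picture shows the board centred near (426,225). The tiles are at about (397,208), (439,191), (414,251) and (458,235), the fat cell at (492,189) and the puck at (348,240). Next I'll measure the tiles from depth.

```bash
cat > h.py <<'E'
import numpy as np
def cloud(s):
    K,R,t,d=s["intrinsics"],s["R"],s["t"],s["depth"]
    v,u=np.mgrid[:d.shape[0],:d.shape[1]]
    c=np.stack([(u+.0-K[0,2])/K[0,0]*d,(v+.0-K[1,2])/K[1,1]*d,d],-1)
    return (c-t)@R
E
python3 - <<'E'
import numpy as np,cv2
from h import cloud
for n in("top","side"):
    s=dict(np.load(f"{n}0.npz")); P=cloud(s)
    print(n,s["intrinsics"][0,0],"cam",-s["R"].T@s["t"])
    m=(s["depth"]>0)&(P[...,2]>.044)&(P[...,2]<.058)&(s["pixels"].min(-1)>120)
    k,lab,st,ce=cv2.connectedComponentsWithStats(m.astype(np.uint8),connectivity=4)
    for i in range(1,k):
        if st[i,4]<150: continue
        q=P[lab==i]; r=cv2.minAreaRect(q[:,:2].astype(np.float32)*1000)
        print(ce[i].round(),st[i,4],q.mean(0).round(4),"z",np.median(q[:,2]).round(4),[np.round(x,1) for x in r])
E
```

```text
top 514.6092904402107 cam [0.36606889 0.10434206 1.25317481]
[598. 190.] 181 [ 0.6199 -0.5424  0.0499] z 0.0497 [array([ 636.9, -533.8]), array([234.7,  99.2]), np.float64(27.4)]
[439. 192.] 837 [ 0.6276 -0.164   0.0512] z 0.0512 [array([ 627.7, -163.9]), array([70.6, 71.2]), np.float64(19.0)]
[396. 208.] 855 [ 0.5919 -0.0601  0.0513] z 0.0512 [array([592.3, -60.5]), array([70.5, 70.5]), np.float64(19.0)]
[457. 234.] 881 [ 0.5237 -0.1997  0.0511] z 0.0511 [array([ 523.9, -199.7]), array([70. , 72.4]), np.float64(19.1)]
[414. 251.] 893 [ 0.4881 -0.0957  0.0508] z 0.0508 [array([488.2, -95.7]), array([69.9, 70.9]), np.float64(19.3)]
side 436.9962897683037 cam [ 0.37575351 -0.53895026  0.87352802]
[339. 268.] 882 [ 0.5901 -0.0623  0.0514] z 0.0514 [array([590.5, -60.3]), array([70.7, 71.7]), np.float64(19.3)]
[298. 295.] 1029 [ 0.4859 -0.0978  0.0512] z 0.0512 [array([485.9, -95.9]), array([70.3, 71.2]), np.float64(19.5)]
[373. 305.] 1069 [ 0.6252 -0.1662  0.0512] z 0.0513 [array([ 625.6, -164.1]), array([71.6, 71.5]), np.float64(18.8)]
[331. 336.] 1239 [ 0.5215 -0.2017  0.0512] z 0.0512 [array([ 521.5, -200.4]), array([70.3, 71.2]), np.float64(19.0)]
```

View pics/side0.png

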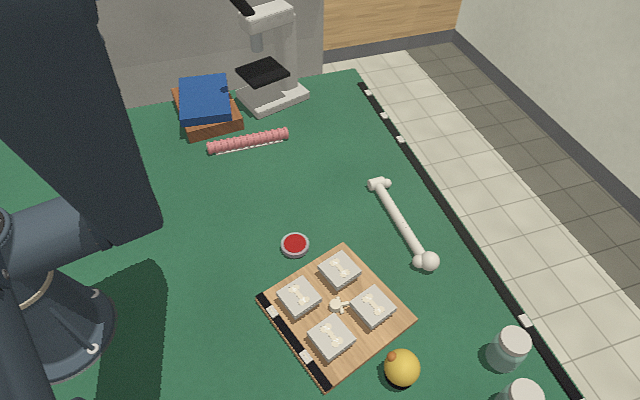

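```bash
cat >> h.py <<'E'
from scipy.spatial.transform import Rotation as Ro
def to(target,yaw=19.0):
    from station import manip
    s=manip.sense(); R=Ro.from_quat(s["tool_rot"])
    G=Ro.from_euler("z",yaw,degrees=True)*Ro.from_euler("x",180,degrees=True)
    print("t",round(s["t"],2),"tcp",s["tcp_pos"].round(4),"F",s["force"].round(2),"gap",round(s["finger_gap"],3))
    print("travel",(R.inv().apply(np.array(target)-s["tcp_pos"])/.8).round(4),"turn",((R.inv()*G).as_rotvec()/np.pi).round(4))
E
python3 -c "
from h import *
to([.5435,-.1928,.1])"
```

```text
t 0.1 tcp [ 0.246  -0.5738  0.2304] F [0.55 0.4  0.59] gap 0.997
travel [ 0.5293 -0.291   0.1638] turn [-0.0006 -0.0001  0.0233]
```

Emit:
apply_moves(
  claw=[-1,-1,-1,-1,-1],
  travel=[
    [0.53,-0.291,0.164],
    [0.53,-0.291,0.164],
    [0.53,-0.291,0.164],
    [0.53,-0.291,0.164],
    [0.53,-0.291,0.164],
  ],
  turn=[
    [0,0,0.0233],
    [0,0,0.0233],
    [0,0,0.0233],
    [0,0,0.0233],
    [0,0,0.0233],
  ],
  newtons=20,
)

```text
t: 0.52
tcp_pos: [0.3706, -0.4144, 0.176]
tool_rot: [0.986, 0.165, -0.0, -0.0]
force: [1.2, -0.3, -0.1]
finger_gap: 0.299
gripper_force: 0.0
```

```bash
python3 -c "
from h import *
to([.5435,-.1928,.1])"
```

```text
t 0.52 tcp [ 0.3706 -0.4144  0.176 ] F [ 1.18 -0.34 -0.06] gap 0.299
travel [ 0.2944 -0.1917  0.0951] turn [-0.0002  0.     -0.0003]
```

Emit:
apply_moves(
  claw=[-1,-1,-1,-1,-1],
  travel=[
    [0.29,-0.19,0.095],
    [0.29,-0.19,0.095],
    [0.29,-0.19,0.095],
    [0.29,-0.19,0.095],
    [0.29,-0.19,0.095],
  ],
  turn=[
    [0,0,0],
    [0,0,0],
    [0,0,0],
    [0,0,0],
    [0,0,0],
  ],
)

```text
t: 0.93
tcp_pos: [0.4938, -0.2554, 0.1209]
tool_rot: [0.986, 0.165, -0.0, -0.0]
force: [0.4, -0.0, 0.3]
finger_gap: 0.001
gripper_force: 0.0
```

```bash
python3 -c "
from h import *
to([.5435,-.1928,.07])"
```

```text
t 0.93 tcp [ 0.4938 -0.2554  0.1209] F [ 0.41 -0.01  0.29] gap 0.001
travel [ 0.0842 -0.0538  0.0637] turn [-0.0002  0.0001 -0.0001]
```

Emit:
apply_moves(
  claw=[-1,-1,-1,-1,-1],
  travel=[
    [0.08,-0.05,0.06],
    [0.08,-0.05,0.06],
    [0.08,-0.05,0.06],
    [0.08,-0.05,0.06],
    [0.08,-0.05,0.06],
  ],
  turn=[
    [0,0,0],
    [0,0,0],
    [0,0,0],
    [0,0,0],
    [0,0,0],
  ],
)

```text
t: 1.35
tcp_pos: [0.5404, -0.1985, 0.0733]
tool_rot: [0.986, 0.166, -0.001, -0.0]
force: [0.3, -1.0, -0.0]
finger_gap: 0.001
gripper_force: 0.0
```

Run:
```python
from h import *
to([.5435,-.1928,.0525])
from station import manip
import cv2
s=manip.snapshot("side"); cv2.imwrite("pics/s1.png",cv2.resize(s["pixels"][200:400,220:460,::-1],None,fx=3,fy=3))
```

```text
t 1.35 tcp [ 0.5404 -0.1985  0.0733] F [ 0.33 -1.   -0.04] gap 0.001
travel [ 0.006  -0.0054  0.026 ] turn [-0.0002  0.0003  0.0004]
```

View pics/s1.png

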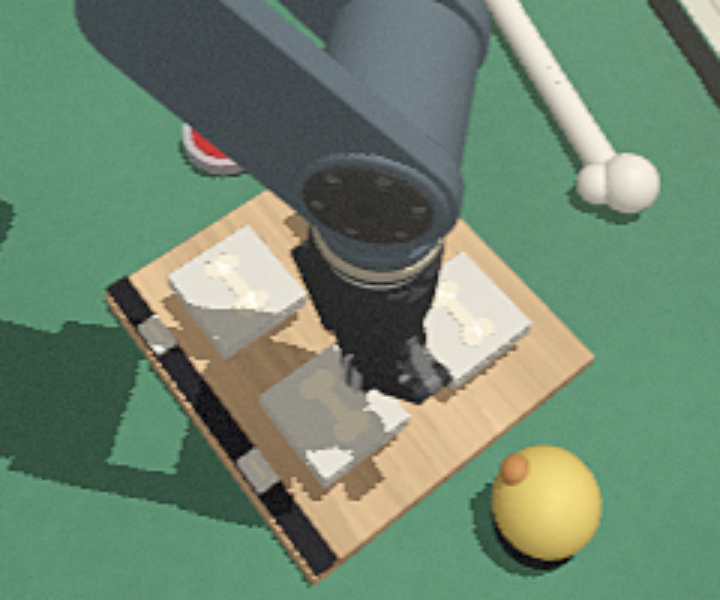

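The shut fingertip hovers over the +x side of the near-right tile, at crop pixel (400,390). I'll lower it in small steps.

Emit:
apply_moves(
  claw=[-1,-1,-1,-1,-1],
  travel=[
    [0.006,-0.0054,0.01],
    [0.006,-0.0054,0.02],
    [0.006,-0.0054,0.025],
    [0.006,-0.0054,0.025],
    [0.006,-0.0054,0.025],
  ],
  turn=[
    [0,0,0],
    [0,0,0],
    [0,0,0],
    [0,0,0],
    [0,0,0],
  ],
)

```text
t: 1.82
tcp_pos: [0.5432, -0.1934, 0.0534]
tool_rot: [0.986, 0.165, -0.0, -0.0]
force: [1.0, -0.2, 0.8]
finger_gap: -0.004
gripper_force: 0.0
```

Emit:
apply_moves(
  claw=[-1,-1,-1],
  travel=[
    [0,0,0.001],
    [0,0,0.001],
    [0,0,0.001],
  ],
  turn=[
    [0,0,0],
    [0,0,0],
    [0,0,0],
  ],
)

```text
t: 2.07
tcp_pos: [0.5438, -0.1931, 0.0531]
tool_rot: [0.986, 0.165, 0.0, 0.0]
force: [1.0, -0.1, -0.9]
finger_gap: -0.002
gripper_force: 0.0
```

Emit:
apply_moves(
  claw=[-1,-1,-1],
  travel=[
    [0,0,0.002],
    [0,0,0.002],
    [0,0,0.002],
  ],
  turn=[
    [0,0,0],
    [0,0,0],
    [0,0,0],
  ],
)

```text
t: 2.32
tcp_pos: [0.5437, -0.1929, 0.0513]
tool_rot: [0.986, 0.165, -0.0, -0.0]
force: [0.6, -0.9, 0.1]
finger_gap: 0.001
gripper_force: 0.0
```

Emit:
apply_moves(
  claw=[-1,-1,-1],
  travel=[
    [0,0,0.001],
    [0,0,0.001],
    [0,0,0.001],
  ],
  turn=[
    [0,0,0],
    [0,0,0],
    [0,0,0],
  ],
)

```text
t: 2.57
tcp_pos: [0.5438, -0.193, 0.0509]
tool_rot: [0.986, 0.165, 0.0, 0.0]
force: [0.2, 1.3, 3.1]
finger_gap: 0.001
gripper_force: 1.5
```

Emit:
apply_moves(
  claw=[-1,-1,-1],
  travel=[
    [0,0,0.0005],
    [0,0,0.0005],
    [0,0,0.0005],
  ],
  turn=[
    [0,0,0],
    [0,0,0],
    [0,0,0],
  ],
)

```text
t: 2.82
tcp_pos: [0.5439, -0.1929, 0.0506]
tool_rot: [0.986, 0.165, 0.0, 0.0]
force: [-0.0, 0.7, 6.0]
finger_gap: 0.003
gripper_force: 2.6
```

Emit:
apply_moves(
  claw=[-1],
  travel=[
    [0,0,0],
  ],
  turn=[
    [0,0,0],
  ],
)

```text
t: 2.9
tcp_pos: [0.5439, -0.193, 0.0506]
tool_rot: [0.986, 0.165, 0.0, 0.0]
force: [-1.5, 1.1, 5.2]
finger_gap: 0.004
gripper_force: 2.6
```

Force rose to 5.5 N over less than 0.5 mm, so this tile is firm. Next is the tile at board +x.

Emit:
apply_moves(
  claw=[-1,-1,-1,-1,-1],
  travel=[
    [0,0,-0.0125],
    [0.05,0,-0.0125],
    [0.1,0,-0.0125],
    [0.138,0,-0.0125],
    [0.138,0,-0.0125],
  ],
  turn=[
    [0,0,0],
    [0,0,0],
    [0,0,0],
    [0,0,0],
    [0,0,0],
  ],
)

```text
t: 3.32
tcp_pos: [0.655, -0.1558, 0.0615]
tool_rot: [0.986, 0.167, 0.004, 0.002]
force: [0.8, -1.0, 0.6]
finger_gap: -0.003
gripper_force: 0.0
```

Emit:
apply_moves(
  claw=[-1,-1,-1,-1,-1],
  travel=[
    [0,0,0.006],
    [0,0,0.01],
    [0,0,0.01],
    [0,0,0.011],
    [0,0,0.011],
  ],
  turn=[
    [0,0,0],
    [0,0,0],
    [0,0,0],
    [0,0,0],
    [0,0,0],
  ],
)

```text
t: 3.73
tcp_pos: [0.6466, -0.1573, 0.0511]
tool_rot: [0.986, 0.164, -0.001, -0.001]
force: [-0.9, 0.1, 0.5]
finger_gap: 0.004
gripper_force: 0.4
```

Emit:
apply_moves(
  claw=[-1,-1,-1],
  travel=[
    [0,0,0.001],
    [0,0,0.001],
    [0,0,0.001],
  ],
  turn=[
    [0,0,0],
    [0,0,0],
    [0,0,0],
  ],
)

```text
t: 3.98
tcp_pos: [0.6472, -0.1574, 0.0508]
tool_rot: [0.986, 0.165, -0.001, -0.0]
force: [-2.9, -0.6, 3.9]
finger_gap: -0.005
gripper_force: 1.7
```

```bash
python3 -c "
from h import *
to([.6475,-.1568,.05])"
```

```text
t 3.98 tcp [ 0.6472 -0.1574  0.0508] F [-2.89 -0.61  3.88] gap -0.005
travel [ 0.0005 -0.0005  0.001 ] turn [-0.0001  0.0005 -0.    ]
```

Emit:
apply_moves(
  claw=[-1,-1,-1],
  travel=[
    [0,0,0.0003],
    [0,0,0.0003],
    [0,0,0.0003],
  ],
  turn=[
    [0,0,0],
    [0,0,0],
    [0,0,0],
  ],
)

```text
t: 4.23
tcp_pos: [0.6478, -0.1573, 0.0506]
tool_rot: [0.986, 0.165, -0.0, 0.0]
force: [-2.7, -0.4, 5.3]
finger_gap: -0.003
gripper_force: 2.5
```

This one is firm too. Next is the tile at board +y.

Emit:
apply_moves(
  claw=[-1,-1,-1,-1,-1],
  travel=[
    [0,0,-0.0125],
    [0,-0.05,-0.0125],
    [0,-0.1,-0.0125],
    [0,-0.137,-0.0125],
    [0,-0.137,-0.0125],
  ],
  turn=[
    [0,0,0],
    [0,0,0],
    [0,0,0],
    [0,0,0],
    [0,0,0],
  ],
)

```text
t: 4.65
tcp_pos: [0.6093, -0.0474, 0.0602]
tool_rot: [0.986, 0.167, -0.002, -0.002]
force: [-0.7, 0.7, -0.3]
finger_gap: 0.001
gripper_force: 0.0
```

Emit:
apply_moves(
  claw=[-1,-1,-1,-1,-1],
  travel=[
    [0,0,0.006],
    [0,0,0.01],
    [0,0,0.01],
    [0,0,0.011],
    [0,0,0.011],
  ],
  turn=[
    [0,0,0],
    [0,0,0],
    [0,0,0],
    [0,0,0],
    [0,0,0],
  ],
)

```text
t: 5.07
tcp_pos: [0.6131, -0.0546, 0.0513]
tool_rot: [0.986, 0.164, 0.0, 0.0]
force: [0.2, -0.1, -0.1]
finger_gap: 0.004
gripper_force: 0.0
```

Emit:
apply_moves(
  claw=[-1,-1,-1],
  travel=[
    [0,0,0.001],
    [0,0,0.001],
    [0,0,0.001],
  ],
  turn=[
    [0,0,0],
    [0,0,0],
    [0,0,0],
  ],
)

```text
t: 5.32
tcp_pos: [0.613, -0.0541, 0.051]
tool_rot: [0.986, 0.165, 0.001, 0.0]
force: [0.8, -0.7, 2.0]
finger_gap: -0.001
gripper_force: 0.8
```

```bash
python3 -c "
from h import *
to([.6118,-.0532,.05])"
```

```text
t 5.32 tcp [ 0.613  -0.0541  0.051 ] F [ 0.81 -0.66  1.97] gap -0.001
travel [-0.0011 -0.0016  0.0013] turn [ 0.0003 -0.0003 -0.0002]
```

Emit:
apply_moves(
  claw=[-1,-1,-1,-1],
  travel=[
    [0,0,0.0008],
    [0,0,0.0008],
    [0,0,0.0008],
    [0,0,0.0008],
  ],
  turn=[
    [0,0,0],
    [0,0,0],
    [0,0,0],
    [0,0,0],
  ],
)

```text
t: 5.65
tcp_pos: [0.6131, -0.054, 0.0506]
tool_rot: [0.986, 0.165, 0.001, 0.001]
force: [-0.1, -2.2, 5.2]
finger_gap: 0.004
gripper_force: 2.6
```

This one is also firm. The last tile still has to be checked by pressing.

Emit:
apply_moves(
  claw=[-1,-1,-1,-1,-1],
  travel=[
    [0,0,-0.0125],
    [-0.05,0,-0.0125],
    [-0.1,0,-0.0125],
    [-0.138,-0.0008,-0.0125],
    [-0.138,-0.0008,-0.0125],
  ],
  turn=[
    [0,0,0],
    [0,0,0],
    [0,0,0],
    [0,0,0],
    [0,0,0],
  ],
)

```text
t: 6.07
tcp_pos: [0.4993, -0.087, 0.0594]
tool_rot: [0.986, 0.164, -0.006, -0.004]
force: [-0.8, 0.4, -0.3]
finger_gap: -0.001
gripper_force: 0.0
```

Emit:
apply_moves(
  claw=[-1,-1,-1,-1,-1],
  travel=[
    [0,0,0.006],
    [0,0,0.01],
    [0,0,0.01],
    [0,0,0.011],
    [0,0,0.011],
  ],
  turn=[
    [0,0,0],
    [0,0,0],
    [0,0,0],
    [0,0,0],
    [0,0,0],
  ],
)

```text
t: 6.48
tcp_pos: [0.509, -0.0885, 0.051]
tool_rot: [0.986, 0.165, 0.001, 0.0]
force: [0.1, 0.3, -0.2]
finger_gap: -0.0
gripper_force: 0.3
```

Emit:
apply_moves(
  claw=[-1,-1,-1],
  travel=[
    [0,0,0.0015],
    [0,0,0.0015],
    [0,0,0.0015],
  ],
  turn=[
    [0,0,0],
    [0,0,0],
    [0,0,0],
  ],
)

```text
t: 6.73
tcp_pos: [0.5086, -0.0887, 0.0502]
tool_rot: [0.986, 0.165, 0.001, 0.0]
force: [1.2, 0.5, 1.2]
finger_gap: -0.0
gripper_force: 0.7
```

```bash
python3 -c "
from h import *
to([.5078,-.0886,.05])"
```

```text
t 6.73 tcp [ 0.5086 -0.0887  0.0502] F [1.15 0.49 1.18] gap -0.0
travel [-0.0009 -0.0005  0.0002] turn [ 0.0002 -0.0004  0.0001]
```

Softer here. One more millimetre should confirm it.

Emit:
apply_moves(
  claw=[-1,-1,-1,-1],
  travel=[
    [0,0,0.0015],
    [0,0,0.0015],
    [0,0,0.0015],
    [0,0,0.0015],
  ],
  turn=[
    [0,0,0],
    [0,0,0],
    [0,0,0],
    [0,0,0],
  ],
)

```text
t: 7.07
tcp_pos: [0.5086, -0.0889, 0.0491]
tool_rot: [0.986, 0.165, 0.001, 0.0]
force: [3.1, 0.3, 2.6]
finger_gap: 0.002
gripper_force: 1.8
```

```bash
python3 -c "
from h import *
to([.4870,-.0958,.058])"
```

```text
t 7.07 tcp [ 0.5086 -0.0889  0.0491] F [3.14 0.25 2.6 ] gap 0.002
travel [-0.0284 -0.0006 -0.0111] turn [ 0.0003 -0.0005 -0.0001]
```

It sank 2 mm at 2.6 N, so the loose tile is the near-left one. I'll lift and go to its middle.

Emit:
apply_moves(
  claw=[-1,-1,-1,-1,-1],
  travel=[
    [0,0,-0.011],
    [-0.014,0,-0.011],
    [-0.0284,-0.0006,-0.011],
    [-0.0284,-0.0006,-0.011],
    [-0.0284,-0.0006,-0.011],
  ],
  turn=[
    [0,0,0],
    [0,0,0],
    [0,0,0],
    [0,0,0],
    [0,0,0],
  ],
)

```text
t: 7.48
tcp_pos: [0.4845, -0.0956, 0.0576]
tool_rot: [0.986, 0.165, -0.001, -0.001]
force: [-0.4, 0.0, 0.1]
finger_gap: -0.002
gripper_force: 0.0
```

Emit:
apply_moves(
  claw=[-1,-1,-1,-1],
  travel=[
    [0,0,0.005],
    [0,0,0.008],
    [0,0,0.008],
    [0,0,0.008],
  ],
  turn=[
    [0,0,0],
    [0,0,0],
    [0,0,0],
    [0,0,0],
  ],
)

```text
t: 7.82
tcp_pos: [0.4864, -0.0956, 0.0509]
tool_rot: [0.986, 0.165, -0.0, -0.0]
force: [0.7, 0.8, -0.1]
finger_gap: -0.001
gripper_force: 0.0
```

```bash
python3 -c "
from h import *
to([.4870,-.0958,.046])"
```

```text
t 7.82 tcp [ 0.4864 -0.0956  0.0509] F [ 0.74  0.77 -0.13] gap -0.001
travel [0.0006 0.0005 0.0061] turn [-0.0001  0.0001  0.0001]
```

Emit:
apply_moves(
  claw=[-1,-1,-1,-1,-1],
  travel=[
    [0.0006,0.0005,0.001],
    [0.0006,0.0005,0.002],
    [0.0006,0.0005,0.003],
    [0.0006,0.0005,0.004],
    [0.0006,0.0005,0.004],
  ],
  turn=[
    [0,0,0],
    [0,0,0],
    [0,0,0],
    [0,0,0],
    [0,0,0],
  ],
)

```text
t: 8.23
tcp_pos: [0.4865, -0.0956, 0.0484]
tool_rot: [0.986, 0.165, -0.0, -0.0]
force: [-1.5, 0.9, 5.9]
finger_gap: -0.006
gripper_force: 2.5
```

Emit:
apply_moves(
  claw=[-1,-1,-1,-1],
  travel=[
    [0,0,0.001],
    [0,0,0.002],
    [0,0,0.002],
    [0,0,0.002],
  ],
  turn=[
    [0,0,0],
    [0,0,0],
    [0,0,0],
    [0,0,0],
  ],
)

```text
t: 8.57
tcp_pos: [0.4865, -0.0956, 0.0469]
tool_rot: [0.986, 0.165, -0.0, -0.0]
force: [-2.1, 0.4, 5.6]
finger_gap: -0.002
gripper_force: 2.8
```

Emit:
apply_moves(
  claw=[-1,-1,-1,-1],
  travel=[
    [0,0,0.001],
    [0,0,0.0015],
    [0,0,0.0015],
    [0,0,0.0015],
  ],
  turn=[
    [0,0,0],
    [0,0,0],
    [0,0,0],
    [0,0,0],
  ],
)

```text
t: 8.9
tcp_pos: [0.4865, -0.0956, 0.0461]
tool_rot: [0.986, 0.165, -0.0, -0.0]
force: [-1.5, 0.9, 9.0]
finger_gap: -0.002
gripper_force: 4.6
```

Emit:
apply_moves(
  claw=[-1,-1,-1,-1],
  travel=[
    [0,0,0.001],
    [0,0,0.001],
    [0,0,0.001],
    [0,0,0.001],
  ],
  turn=[
    [0,0,0],
    [0,0,0],
    [0,0,0],
    [0,0,0],
  ],
)

```text
t: 9.23
tcp_pos: [0.4865, -0.0956, 0.046]
tool_rot: [0.986, 0.165, -0.0, 0.0]
force: [-3.6, 1.8, 16.4]
finger_gap: 0.001
gripper_force: 8.0
```

Run:
```python
from h import *
from station import manip
import cv2
c={"loose":(.487,-.0958),"A1":(.591,-.0604),"A3":(.6267,-.164),"A4":(.5227,-.2)}
a=np.deg2rad(19);B=np.array([[np.cos(a),-np.sin(a)],[np.sin(a),np.cos(a)]])
for n in("side","top"):
    s=manip.snapshot(n);P=cloud(s)
    if n=="side": cv2.imwrite("pics/s2.png",cv2.resize(s["pixels"][200:400,220:460,::-1],None,fx=3,fy=3))
    for k,v in c.items():
        L=(P[...,:2]-v)@B
        m=(s["depth"]>0)&(abs(L).max(-1)<.032)&(P[...,2]>.035)&(P[...,2]<.056)&(s["pixels"].min(-1)>60)
        if m.sum()<30: print(n,k,"hidden");continue
        A=np.c_[L[m],np.ones(m.sum())];z=P[m][:,2]
        f=np.linalg.lstsq(A,z,rcond=None)[0]
        print(n,k,m.sum(),"z",np.median(z).round(4),"tilt deg",np.rad2deg(f[:2]).round(2))
s=manip.sense();print(s["t"],s["tcp_pos"].round(4),s["force"].round(1))
```

```text
side loose 473 z 0.0462 tilt deg [0.24 0.08]
side A1 726 z 0.0514 tilt deg [0.24 0.06]
side A3 871 z 0.0513 tilt deg [-0.01 -0.09]
side A4 1023 z 0.0514 tilt deg [-0.1   0.09]
top loose hidden
top A1 68 z 0.0511 tilt deg [-2.93  4.39]
top A3 681 z 0.0514 tilt deg [ 0.59 -0.01]
top A4 hidden
9.3333 [ 0.4865 -0.0956  0.046 ] [-2.7  0.9 15.9]
```

View pics/s2.png

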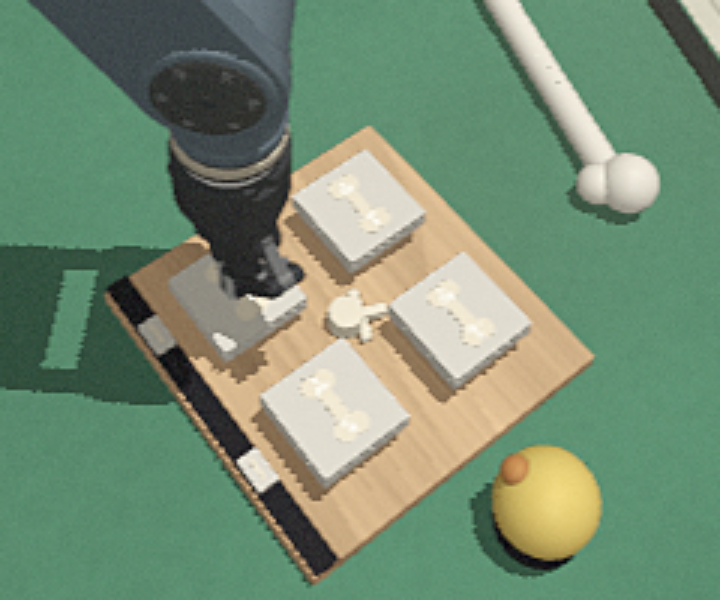

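The fingertip presses the middle of the near-left tile at crop pixel (245,290). That tile lies level at 46 mm with 16 N on it, the other tiles sit at 51 mm, and the models haven't moved. I'm handing in.

```bash
python3 -c "
from station import manip
print(manip.sign_off())"
```

```text
the job is handed in; nothing more can be done
None
```

The loose tile was the near-left one (board −x, +y); it now lies flat and fully home at 46 mm, with the fingertip still pressing its middle at about 16 N, and the job is handed in.

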